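# Lock in the portafilter and start a pre-infused shot

### The arm

A 7-joint arm with a two-finger parallel gripper is mounted at the origin on a cart in front of the work surface, level with it; the furniture and walls round the work are solid. World frame = base frame: x ahead of the robot, y to its left, z up, the work surface at z = 0. Lengths are in m, angles in rad, forces in N, time in s.
With the tool pointing down it reaches from about 0.4 to 0.85 m from the base axis. Payload 10.4 kg.
Tool frame: the origin (TCP) lies on the centre line of the jaws, within the pads' length; the fingertips stand 8 mm ahead of it and the grasp point (between the pads) lies 11 mm behind it (r.finger_overhang is the distance from the TCP to the fingertips, in m); z points along the fingers, y is the line along which they close (so a half turn about z gives the same grasp; the last joint's range is limited). The gripper opens to 87 mm and grips with 3 to 60 N. Pads are 19 mm wide; open, the fingers measure 117 mm over their backs; the gripper's body (75 mm by 190 mm) begins 51 mm behind the grasp point.
Start: joints at [1.208, 0.332, -0.065, 1.46, 0.022, 1.35, -0.088], TCP at [0.208, -0.589, 0.231] pointing down, gripper open.
Joint ranges: [-2.6, 2.6], [-0.5, 2.12], [-1.47, 1.34], [0.16, 2.42], [-1.27, 4.41], [0.06, 2.06], [-2.6, 2.6]. Speed limits (rad/s): [2.22, 2.22, 2.79, 2.79, 3.14, 3.14, 3.14].

### API

Orientations are given as a unit quaternion [x, y, z, w].
In Python, from bench import r, vision gives the robot as it stands.
- The arm moves only by the tool drive_tool, never from a script. Its argument "series" is a list of rows, each a list of 2 entries, a list of its own where there are three numbers: the shift along the world's x, y, z in cm, then the turn about the world's z in degrees. A call has exactly 10 rows; each row shifts and turns the commanded pose from where the row before left it; what a row does not reach is not made up. A row lasts 1/8 s, in which the tool goes at most 62.5 mm and 10.7 degrees, less where a joint would pass 70% of its speed; a pose out of reach is approached as far as the arm can. A call with a gripper value outside its range is refused whole. "hand" is the closure, from 0 (fully open) to 1 (shut), set as the call begins (left out, the last holds). The fingers move at their own pace and stop on an object; "newtons" is the grip in N (left out, the last holds). Time passes only in rows, so rows that do not move let the fingers close, or fill a call up. It gives the time, the measured TCP pose, the force, the opening and the grip force at its end, in the units of the state.
- r.read_state(): the state, without advancing time (a new reading comes with each control period).
- vision.camera(name): name is "side" or "top"; returns a dict with "color" (420x560x3 uint8, red, green, blue), "intrinsics" (3x3 intrinsics, pixels), "k1" (the pictures are not rectified: a ray, as slopes to the right and down, at radius r is drawn at 1 + k1 r^2 times it, then the intrinsics apply), "R" (3x3) and "t" (3): a world point X has camera coordinates R X + t. Camera axes: x right, y down, z forward; pixel columns grow to the right and rows downward; lengths in m; the calibration is good to about 2 mm. A picture is of the moment at which its call begins. There is no depth.
- r.close_job(): hands the job in; it is judged then, once.
The state is a dict: "time": time; "joint_positions": joint angles; "joint_vel": joint speeds; "joint_torque": joint torques, N m; "ee_pos": TCP position; "eef_rot": TCP orientation; "ft_force": force on the tool from outside, world axes, zero at the start; "torque": the same for the moment, N m; "width": finger opening in m; "grip_force": force on a finger pad.
Only numpy, scipy, OpenCV 4.12 (cv2) and the standard library are available. Lean on these libraries where they do the work, as an engineer would, in place of code of your own. Each camera call takes 0.05 s, during which the arm holds its last target. There are 200 camera calls.

### The job

Start the shot at the espresso tap, pushing only with the fingers and without taking the handle or the paddle between them. First push the portafilter's handle round to the right until it points straight out from the tap and no further; then push the brew paddle on top of the tap from the right to its middle position, straight out above the handle, leave it there at least three seconds to pre-infuse, and finally push it on to its left stop. Leave the cup and the scale under the basket and the things around the tap where they stand.

Things in the scene. Friction and masses are not known exactly. Their poses are not given: they have to be found in the camera images.
- tap: Polished steel espresso tap fixed to the worktop, a 186 x 200 mm drip tray (16 mm high) under its head. Origin on the worktop under the brewing axis, the vertical axis of the round group head, about which portafilter and paddle turn. Its -x points out to the front (to the barista), +y to the left seen by the barista facing the tap, z up. It stands turned up to 0.3 rad
- group (a point): Point on the brewing axis at the top of the group head, 256 mm above the worktop. The head is 100 mm across from 183 to 204 mm above the worktop, then 86 mm narrowing to 62 mm. A swan neck 40 mm thick leaves the head to the back (tap's +x), highest at 252 mm, and comes down to the worktop 135 mm behind the axis
- portafilter (a joint): Turn of the portafilter about the brewing axis, rad, counterclockwise seen from above positive. 0 = handle straight out to the front (locked); negative = handle still to the left (it starts at -1.05 to -0.65); positive = overtightened. No stop is felt at 0 (hard stop at +0.4). It stays where it is left; turning takes about 0.7 N m, 5 N at the handle
- handle (a point): Point on the centre line of the portafilter's dark wooden handle, 135 mm from the brewing axis and 181 mm above the worktop. The handle is level, round, up to 30 mm thick here, 60 to 181 mm from the brewing axis. Its frame turns with the portafilter: +y points out along the handle, z up
- paddle (a joint): Turn of the brew paddle about the brewing axis, rad, clockwise seen from above positive. 0 = off, 0.96 rad to the right of straight out; 0.96 = middle, straight out (pre-infusion); 1.92 = left stop (full flow). It starts at 0 to 0.12, has no spring or notch and stays where it is left; turning takes about 0.09 N m, 1.3 N at the wooden end
- paddle_grip (a point): Point on the centre line of the paddle's wooden end, 75 mm from the brewing axis and 273 mm above the worktop. The paddle is a level arm 99 mm long from the axis, the last 40 mm a dark wooden rod 17 mm thick, on a round steel cap 36 mm across, top at 283 mm. Its frame turns with the paddle: -x points out along the arm, z up
- scale: Flat black brew scale, 160 x 130 x 22 mm, loose on the drip tray, with the cup on it. Origin at the centre of its underside
- cup: Small white cup, green inside, 60 mm across and 50 mm high with a handle, loose on the scale under the basket, rim about 88 mm above the worktop. Origin at the centre of its underside, cup and handle taken together
- tamper: Espresso tamper with a dark wooden handle, 58 x 58 x 86 mm, loose, at the right. Origin at the centre of its underside
- dosing_cup: Small steel dosing cup, 58 x 58 x 52 mm, loose, at the right. Origin at the centre of its underside
- knock_box: Black knock box, 110 x 110 x 100 mm, loose, at the right. Origin at the centre of its underside
- pitcher: Small steel milk pitcher, 74 x 100 x 91 mm, loose, at the left. Origin at the centre of its underside
- blue_cup: Small blue cup with a handle, 58 x 86 x 49 mm, loose, at the left. Origin at the centre of its underside
- shaker: White shaker with a lid, 66 x 66 x 97 mm, loose, at the left. Origin at the centre of its underside
Mind the look-alikes: they are no part of the job. What is shaped like the cup but red or turquoise is not meant.

How it is judged:
On the way, in this order (a step that is already met when the one before it is completed fails the run):
1. the portafilter is locked: handle straight out (value of joint portafilter between -0.11 and 0.11 rad), for 0.3 s.
2. the paddle is left in the middle for pre-infusion (value of joint paddle between 0.76 and 1.16 rad and value of joint portafilter above -0.11 rad), for 3 s.
3. the paddle is at its left stop (value of joint paddle above 1.8 rad), for 0.2 s.
At the end, for the whole second after the job is handed in: The portafilter's handle points straight out (within 0.11 rad), the paddle is at its left stop (within 0.14 rad), and the cup stands upright on the scale, both within 15 mm of where they stood (all of step 1 and value of joint paddle above 1.78 rad and distance of each of cup, scale from where it was at the start of the episode below 0.015 m and angle between cup's own z axis and vertical below 0.15 rad); the robot touches nothing.
It fails at once if the portafilter is overtightened (more than 0.2 rad past straight out) (value of joint portafilter above 0.2 rad).
It fails at once if the paddle is opened (more than 0.4 rad) while the portafilter is not locked (value of joint paddle above 0.4 rad and value of joint portafilter below -0.13 rad).
It fails at once if the handle or the paddle is taken between the fingers ((x of the grasp point in the frame of handle between -0.008 and 0.008 m and y of the grasp point in the frame of handle between -0.07 and 0.048 m and z of the grasp point in the frame of handle between -0.02 and 0.022 m) or (y of the grasp point in the frame of paddle_grip between -0.006 and 0.006 m and x of the grasp point in the frame of paddle_grip between -0.025 and 0.05 m and z of the grasp point in the frame of paddle_grip between -0.02 and 0.014 m)).
It fails at once if the cup or the scale is shifted, lifted or tipped (distance of any of cup, scale from where it was at the start of the episode above 0.02 m or angle between cup's own z axis and vertical above 0.3 rad).
It fails at once if a thing around the tap is shifted or lifted by more than 3 cm (distance of any of tamper, dosing_cup, knock_box, pitcher, blue_cup, shaker from where it was at the start of the episode above 0.03 m).
It also fails if it takes over 64 s, if anything falls off the work surface, if the arm or the gripper's body presses on something with over 40 N, if the wrist force passes 120 N, or if a joint passes its speed limit or range.

## Working session

There is one attempt and no reset: what is moved stays moved. The work goes in short steps, Python scripts to look and compute and a tool call to move; the robot and the scene stay as the last step left them, time stands still between calls to the robot, and variables do not carry over. Pictures are saved under pics/ and viewed, at most 10 in all, crops included, and the job is handed in when it is done.

Besides the shell and the picture viewer there is one more tool, called after "Call:" as name(argument=value, ...), one argument or row to a line, values as JSON. drive_tool: Moves the arm, as the interface text tells. Its arguments: {"type":"object","properties":{"series":{"type":"array"},"hand":{"type":"number"},"newtons":{"type":"number"}},"required":["series"]}

```bash
mkdir -p pics
cat > h.py <<'E'
import numpy as np, cv2
from bench import r, vision
def shot(n,f):
    c=vision.camera(n); cv2.imwrite('pics/'+f,c['color'][:,:,::-1]); return c
def proj(c,X):
    p=np.atleast_2d(X)@np.array(c['R']).T+np.array(c['t']); s=p[:,:2]/p[:,2:]
    s=s*(1+c['k1']*(s**2).sum(1,keepdims=True)); K=np.array(c['intrinsics'])
    return s@K[:2,:2].T+K[:2,2]
def ray(c,uv,z):
    K=np.array(c['intrinsics']); d=(np.array(uv,float)-K[:2,2])/[K[0,0],K[1,1]]; s=d.copy()
    for _ in range(30): s=d/(1+c['k1']*(s@s))
    R=np.array(c['R']);o=-R.T@np.array(c['t']); v=R.T@np.r_[s,1]
    return o+v*(z-o[2])/v[2]
E
python3 - <<'E'
from h import *
for n in('top','side'):
    c=shot(n,n+'0.png'); print(n,np.round(-np.array(c['R']).T@c['t'],3),np.round(c['R'],2).tolist(),c['k1'])
s=r.read_state(); print(s['time'],s['ee_pos'],s['eef_rot'],s['width'])
E
```

```text
top [-0.516  0.118  1.566] [[-0.14, -0.99, -0.02], [-0.77, 0.12, -0.63], [0.62, -0.07, -0.78]] 0.025671277328507873
side [1.000e-03 1.109e+00 9.930e-01] [[-0.88, -0.48, 0.02], [-0.28, 0.48, -0.83], [0.39, -0.74, -0.55]] 0.014635584622850488
0.1 [ 0.20815555 -0.58893921  0.22981884] [ 9.85605072e-01  1.69062727e-01 -1.53791132e-04 -6.43013225e-04] 0.08703829246857717
```

View pics/top0.png

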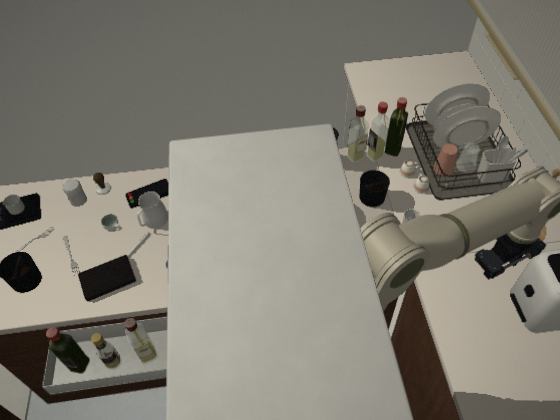

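View pics/side0.png

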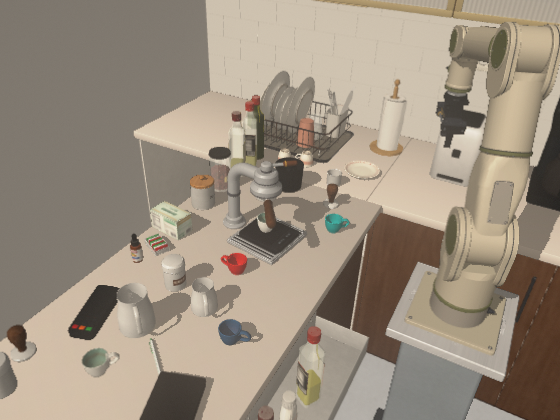

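The side picture shows the tap's head at about (265,190), with the portafilter handle pointing at the camera (268,215). A panel hides the tap in the top picture. Next I zoom in on the side picture.

Run:
```python
import cv2
a=cv2.imread('pics/side0.png')[145:265,210:350]
cv2.imwrite('pics/crop0.png',cv2.resize(a,None,fx=5,fy=5,interpolation=cv2.INTER_CUBIC))
```

```text
(no output)
```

View pics/crop0.png

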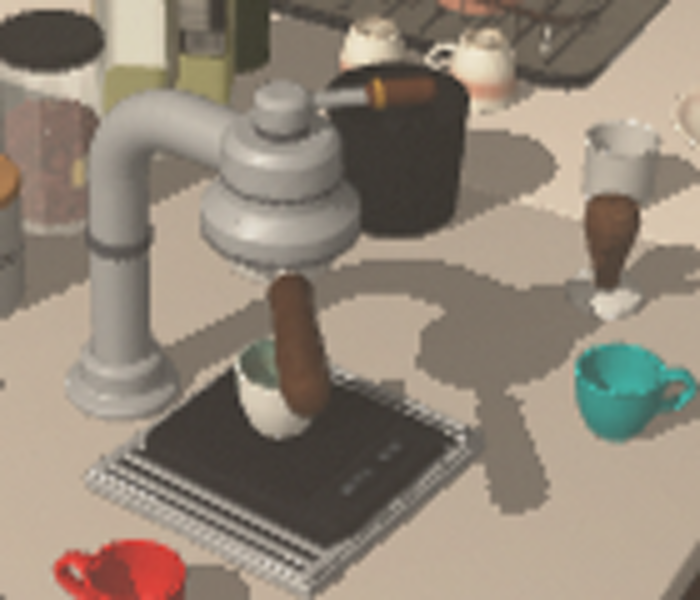

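```bash
cat >> h.py <<'E'
from scipy.optimize import least_squares
def model(p):
    x,y,w,pf,pd=p
    P=lambda rad,a,z:[x+rad*np.cos(w+a),y+rad*np.sin(w+a),z]
    # handle angle: front = pi; pf ccw positive ; paddle clockwise: right of front at 0
    return dict(cap=P(0,0,.283),base=P(.135,0,.02),col=P(.135,0,.125),h1=P(.17,np.pi+pf,.181),h0=P(.09,np.pi+pf,.181),pe=P(.099,np.pi+.96-pd,.273),pm=P(.061,np.pi+.96-pd,.273))
E
python3 - <<'E'
from h import *
c=vision.camera('side')
o=dict(cap=(282,92),base=(122,382),col=(120,240),h1=(305,385),h0=(292,300),pe=(435,92),pm=(375,94))
o={k:np.array(v)/5+[210,145] for k,v in o.items()}
f=lambda p:np.concatenate([proj(c,model(p)[k])[0]-o[k] for k in o])
s=least_squares(f,[.6,0,0,-.8,.06]); print(s.x.round(3)); print((s.fun.reshape(-1,2)*5).round(1))
for n,uv in dict(tl=(88,475),tb=(305,590),tr=(482,437)).items(): print(n,ray(c,np.array(uv)/5+[210,145],.008).round(3))
x,y,w=s.x[:3]
# other things rough
for n,uv,z in [('red',(237,264),.03),('teal',(335,224),.03),('tamper',(333,190),.06),('knock',(289,175),.1),('dosing',(334,172),.05),('shaker',(173,260),.1),('pitcher',(204,285),.09)]: print(n,ray(c,uv,z).round(3))
E
```

```text
[ 0.623 -0.016 -0.106 -0.866  0.118]
[[  0.4  -3.6]
 [ -5.4 -15. ]
 [ -7.   -2.1]
 [  0.2   6.9]
 [  0.7  12.7]
 [  5.   -4.2]
 [  5.   -0.4]]
tl [0.717 0.068 0.008]
tb [0.539 0.096 0.008]
tr [ 0.512 -0.101  0.008]
red [0.613 0.174 0.03 ]
teal [ 0.438 -0.165  0.03 ]
tamper [ 0.512 -0.316  0.06 ]
knock [ 0.668 -0.268  0.1  ]
dosing [ 0.566 -0.456  0.05 ]
shaker [0.732 0.318 0.1  ]
pitcher [0.605 0.348 0.09 ]
```

Call:
drive_tool(
  series=[
    [[0, 1, 5], 8],
    [[0, 1, 5], 8],
    [[0, 1, 5], 8],
    [[1, 4, 2], 8],
    [[2, 4.5, 0], 8],
    [[2, 4.5, 0], 8],
    [[2, 4.5, 0], 8],
    [[2, 4.5, 0], 8],
    [[2, 4.5, 0], 8],
    [[2, 4.5, 0], 8],
  ],
  hand=1,
  newtons=20,
)

```text
time: 1.4
ee_pos: [0.3387, -0.2476, 0.4005]
eef_rot: [0.645, 0.765, -0.0, 0.0]
ft_force: [-1.5, -0.2, -0.1]
width: 0.0016
grip_force: 0.0
```

Call:
drive_tool(
  series=[
    [[2, 4.5, 0], 4],
    [[2, 4.5, 0], 4],
    [[2, 4.5, 0], 4],
    [[2.5, 4.5, 0], 4],
    [[2.5, 4.5, 0], 3],
    [[2.5, 4.5, 0], 3],
    [[3, 4, 0], 3],
    [[3, 4, 0], 0],
    [[3, 4, 0], 0],
    [[3, 0, 0], 0],
  ],
)

```text
time: 2.65
ee_pos: [0.5933, 0.1447, 0.4]
eef_rot: [0.463, 0.886, 0.0, -0.001]
ft_force: [-1.0, -0.8, 1.3]
width: 0.0002
grip_force: 0.0
```

Run:
```python
from h import *
c=shot('side','s1.png'); s=r.read_state(); print(s['ee_pos'],s['eef_rot'],s['joint_positions'].round(2) if hasattr(s['joint_positions'],'round') else s['joint_positions'])
a=c['color'][60:300,130:370,::-1]; cv2.imwrite('pics/s1c.png',cv2.resize(a,None,fx=2.5,fy=2.5,interpolation=cv2.INTER_CUBIC))
```

```text
[0.59645171 0.1414123  0.39817692] [ 4.65468119e-01  8.85063807e-01 -3.09710432e-04 -1.18028152e-03] [ 0.31  0.41 -0.92  1.14  0.33  1.74  0.09]
```

View pics/s1c.png

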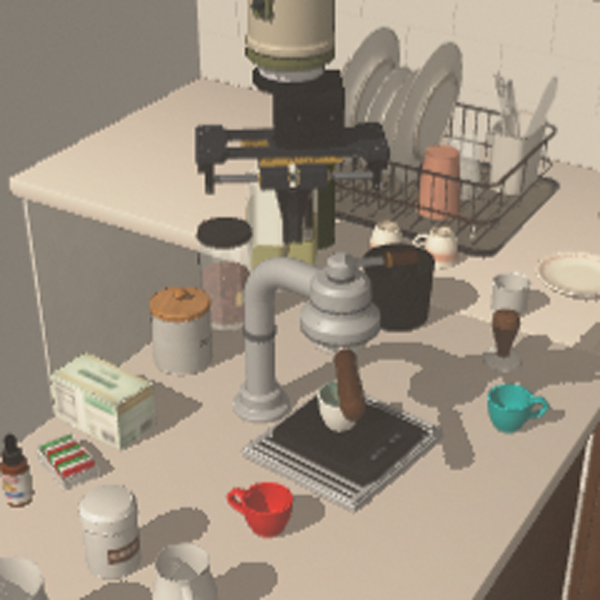

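The gripper hangs closed at crop (295,235), behind and to the left of the handle (345,385), and is clear of everything. I'll compute the push arc.

Run:
```python
from h import *
C=np.array([.623,-.016])
def P(a,d,rho=.145): # a = world offset angle: handle dir = pi+a
    u=-np.array([np.cos(a),np.sin(a)]); n=np.array([-u[1]*-1,-u[0]])  # clockwise of u
    return C+rho*u+d*n
print('now d=.06',P(-.972,.06),'contact',P(-.972,.03))
for a in np.arange(-.95,-.05,.1): print(round(a,2),P(a,.03).round(4))
```

```text
now d=.06 [0.59083183 0.13759104] contact [0.56605139 0.12068158]
-0.95 [0.5631 0.1194]
-0.85 [0.5498 0.1127]
-0.75 [0.5374 0.1048]
-0.65 [0.5257 0.0956]
-0.55 [0.5151 0.0854]
-0.45 [0.5055 0.0741]
-0.35 [0.4971 0.0619]
-0.25 [0.4899 0.0489]
-0.15 [0.4841 0.0353]
```

Call:
drive_tool(
  series=[
    [[0, 0, -4], 0],
    [[0, 0, -5], 0],
    [[0, 0, -5], 0],
    [[0, 0, -5], 0],
    [[0, 0, -3], 0],
    [[0, 0, -0.5], 0],
    [[0, 0, 0], 0],
    [[0, 0, 0], 0],
    [[0, 0, 0], 0],
    [[0, 0, 0], 0],
  ],
)

```text
time: 3.95
ee_pos: [0.5936, 0.1408, 0.1761]
eef_rot: [0.466, 0.885, 0.0, 0.0]
ft_force: [-0.8, 0.3, -0.3]
width: 0.0005
grip_force: 0.0
```

Call:
drive_tool(
  series=[
    [[-1, -0.7, 0], 0],
    [[-1, -0.7, 0], 0],
    [[-0.8, -0.6, 0], 0],
    [[-0.6, -0.3, 0], 3],
    [[-0.7, -0.3, 0], 3],
    [[-0.7, -0.3, 0], 3],
    [[-0.6, -0.4, 0], 3],
    [[-0.6, -0.4, 0], 3],
    [[-0.6, -0.4, 0], 3],
    [[-0.6, -0.5, 0], 3],
  ],
)

```text
time: 5.2
ee_pos: [0.5221, 0.0945, 0.1762]
eef_rot: [0.296, 0.955, 0.001, 0.002]
ft_force: [5.1, 1.2, -0.2]
width: 0.0004
grip_force: 2.4
```

Run:
```python
from h import *
c=shot('side','s2.png')
a=c['color'][110:270,180:340,::-1]; cv2.imwrite('pics/s2c.png',cv2.resize(a,None,fx=3.75,fy=3.75,interpolation=cv2.INTER_CUBIC))
```

```text
(no output)
```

View pics/s2c.png

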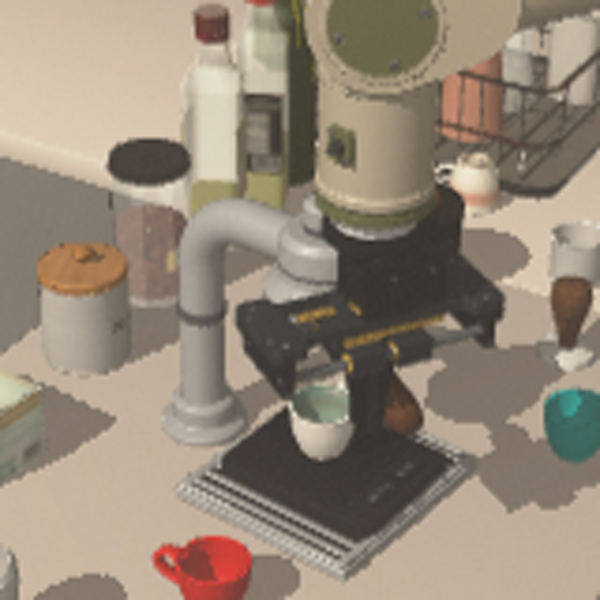

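The fingers are on the handle's left side (handle end at crop (405,405)), pushing it round with about 5 N. I'll carry on to just short of straight out.

Call:
drive_tool(
  series=[
    [[-0.5, -0.5, 0], 3],
    [[-0.5, -0.5, 0], 3],
    [[-0.5, -0.5, 0], 3],
    [[-0.4, -0.6, 0], 3],
    [[-0.4, -0.6, 0], 3],
    [[-0.4, -0.6, 0], 3],
    [[-0.3, -0.6, 0], 3],
    [[-0.2, -0.6, 0], 2],
    [[0, 0, 0], 0],
    [[0, 0, 0], 0],
  ],
)

```text
time: 6.5
ee_pos: [0.4891, 0.05, 0.1755]
eef_rot: [0.101, 0.995, -0.0, -0.0]
ft_force: [-1.4, 3.5, 0.3]
width: 0.0005
grip_force: 1.2
```

Run:
```python
from h import *
c=shot('side','s3.png')
o=model([.623,-.016,-.13,0,.118])
for k in('h1','h0','cap'): print(k,((proj(c,o[k])[0]-[200,130])*4.28).round())
a=c['color'][130:270,200:340,::-1]; cv2.imwrite('pics/s3c.png',cv2.resize(a,(600,600),interpolation=cv2.INTER_CUBIC))
```

```text
h1 [480. 344.]
h0 [384. 305.]
cap [285. 140.]
```

View pics/s3c.png

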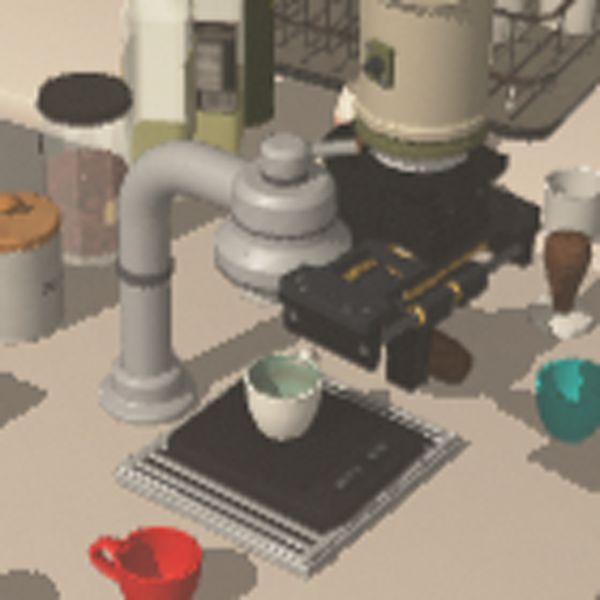

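Call:
drive_tool(
  series=[
    [[-0.2, -0.4, 0], 2],
    [[-0.1, -0.4, 0], 2],
    [[-0.1, -0.4, 0], 2],
    [[-0.1, -0.3, 0], 1],
    [[0, 0, 0], 0],
    [[0, 0, 0], 0],
    [[0, 2, 0], 0],
    [[0, 3, 0], 0],
    [[-1, 4, 0], 0],
    [[-1, 5, 0], 0],
  ],
)

```text
time: 7.8
ee_pos: [0.4649, 0.1743, 0.1756]
eef_rot: [0.041, 0.999, -0.001, 0.001]
ft_force: [0.2, 0.2, -0.2]
width: 0.0004
grip_force: 0.0
```

Run:
```python
from h import *
c=shot('side','s4.png')
a=c['color'][140:260,210:350,::-1]; cv2.imwrite('pics/s4c.png',cv2.resize(a,None,fx=5,fy=5,interpolation=cv2.INTER_CUBIC))
```

```text
(no output)
```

View pics/s4c.png

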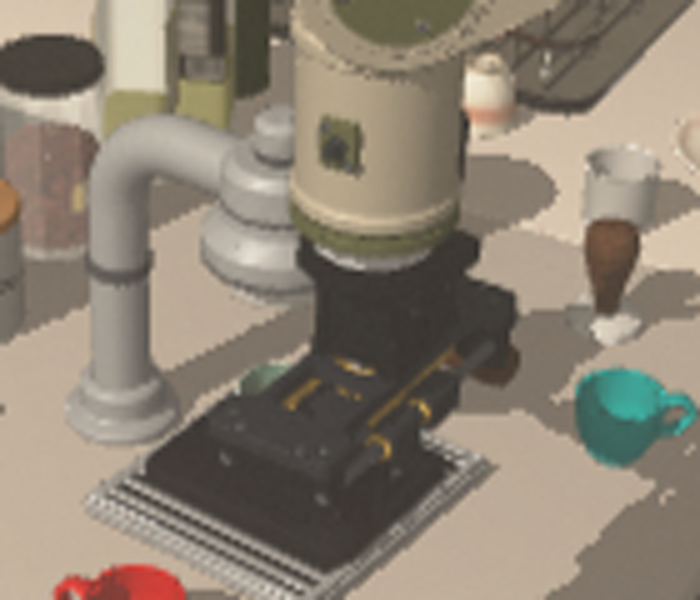

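The arm still hides the handle. I'll lift over to the right of the paddle, where the view is clear.

Call:
drive_tool(
  series=[
    [[0, 0, 5], 5],
    [[0, 0, 6], 5],
    [[0, 0, 6], 5],
    [[0, 0, 5], 5],
    [[0, -5, 0], 5],
    [[1, -5.5, 0], 5],
    [[2, -5.5, 0], 5],
    [[3, -5, 0], 5],
    [[3.5, -4, 0], 5],
    [[3.5, -4, 0], 0],
  ],
)

```text
time: 9.1
ee_pos: [0.5955, -0.1185, 0.395]
eef_rot: [-0.345, 0.939, -0.0, -0.0]
ft_force: [0.5, 0.1, 1.6]
width: 0.0008
grip_force: 0.0
```

Run:
```python
from h import *
c=shot('side','s5.png'); print(r.read_state()['ee_pos'])
a=c['color'][140:260,210:350,::-1]; cv2.imwrite('pics/s5c.png',cv2.resize(a,None,fx=5,fy=5,interpolation=cv2.INTER_CUBIC))
```

```text
[ 0.59790431 -0.12530914  0.39185988]
```

View pics/s5c.png

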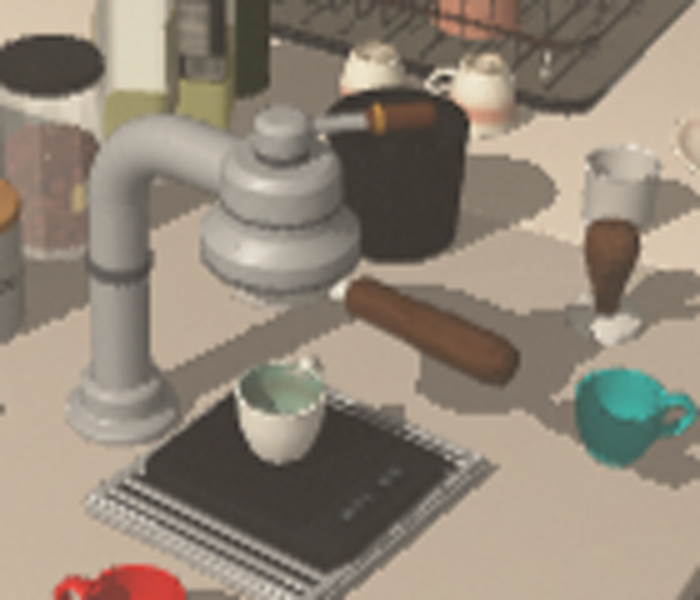

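The handle is clear now: its centre line runs from (355,298) to (500,362) in the crop. The tray corners are at (88,500) and (490,467), and the paddle end is at (435,113).

Run:
```python
from h import *
c=vision.camera('side'); g=lambda u,z:ray(c,np.array(u)/5+[210,140],z)
a,b=g((362,302),.181),g((500,361),.181); v=b-a; print('handle',a.round(3),b.round(3),'a=',np.arctan2(-v[1],-v[0]))
for z in(.0,.016):
  l,rr,bk=g((88,498 if z else 503),z),g((492,464 if z else 469),z),g((335,388),z)
  print(l.round(3),rr.round(3),(l+rr)/2)
# diag angle of tray: left-back to right-front for 186(x) x200(y)
  d=rr-l; print('len',np.hypot(*d[:2]),'w', [np.arctan2(d[1],d[0])-np.arctan2(-q,-p) for p,q in((.186,.2),(.2,.186))])
h=g((282,120),.283);k=g((125,405),.02);k2=g((120,265),.122);print('axis',h,'col',k,k2,[np.arctan2(*(q-h)[1::-1]) for q in(k,k2)])
e,m=g((435,112),.273),g((330,124),.273);v=e-m;print('paddle',e,np.arctan2(-v[1],-v[0]))
v=b-h;print('from axis',np.arctan2(-v[1],-v[0]),np.hypot(*v[:2]))
```

```text
handle [0.555 0.003 0.181] [0.456 0.017 0.181] a= -0.14234135072693443
[0.721 0.062 0.   ] [ 0.507 -0.107  0.   ] [ 6.14308590e-01 -2.26745255e-02  5.55111512e-17]
len 0.27247153605928115 w [np.float64(-0.15350761999786133), np.float64(-0.0810005424149991)]
[0.713 0.074 0.016] [ 0.502 -0.092  0.016] [ 0.60704083 -0.00912735  0.016     ]
len 0.26885490314056276 w [np.float64(-0.15300565735617466), np.float64(-0.08049857977331243)]
axis [ 0.61952544 -0.00884079  0.283     ] col [ 0.74434296 -0.02036265  0.02      ] [ 0.7547804  -0.03445267  0.122     ] [np.float64(-0.09204876156380534), np.float64(-0.18714419082367284)]
paddle [ 0.5530022  -0.08179715  0.273     ] 0.7704452775912767
from axis -0.15813725674179158 0.16569387289297532
```

Run:
```python
import numpy as np
C=np.array([.621,-.012])
for a in np.arange(.75,-1.3,-.1):
    u=-np.array([np.cos(a),np.sin(a)]); n=np.array([-u[1],u[0]]); print(round(a,2),(C+.08*u+.0235*n).round(4))
```

```text
0.75 [ 0.5785 -0.0837]
0.65 [ 0.5715 -0.0791]
0.55 [ 0.5651 -0.0738]
0.45 [ 0.5592 -0.068 ]
0.35 [ 0.5539 -0.0615]
0.25 [ 0.5493 -0.0546]
0.15 [ 0.5454 -0.0472]
0.05 [ 0.5423 -0.0395]
-0.05 [ 0.5399 -0.0315]
-0.15 [ 0.5384 -0.0233]
-0.25 [ 0.5377 -0.015 ]
-0.35 [ 0.5378 -0.0066]
-0.45 [0.5387 0.0016]
-0.55 [0.5405 0.0098]
-0.65 [0.5431 0.0177]
-0.75 [0.5464 0.0253]
-0.85 [0.5505 0.0326]
-0.95 [0.5554 0.0394]
-1.05 [0.5608 0.0457]
-1.15 [0.5669 0.0514]
-1.25 [0.5735 0.0565]
```

Call:
drive_tool(
  series=[
    [[0, 0, -4], 0],
    [[0, 0, -5], 0],
    [[0, 0, -3], 0],
    [[0, 0, -0.5], 0],
    [[0, 0, 0], 0],
    [[-0.5, 1, 0], 0],
    [[0, 0.5, 0], 0],
    [[0, 0, 0], 0],
    [[0, 0, 0], 0],
    [[0, 0, 0], 0],
  ],
)

```text
time: 10.45
ee_pos: [0.5894, -0.1006, 0.2705]
eef_rot: [-0.346, 0.938, 0.0, -0.0]
ft_force: [-0.7, 0.3, -0.1]
width: 0.0004
grip_force: 0.0
```

Call:
drive_tool(
  series=[
    [[-0.6, 0.9, -0.3], 0],
    [[-0.5, 0.8, 0], 0],
    [[-0.7, 0.5, 0], -5],
    [[-0.6, 0.5, 0], -6],
    [[-0.6, 0.6, 0], -6],
    [[-0.5, 0.6, 0], -6],
    [[-0.5, 0.7, 0], -6],
    [[-0.4, 0.7, 0], -6],
    [[-0.3, 0.8, 0], -6],
    [[-0.2, 0.8, 0], -5],
  ],
)

```text
time: 11.7
ee_pos: [0.5399, -0.0308, 0.2676]
eef_rot: [0.05, 0.999, -0.0, 0.0]
ft_force: [1.2, -2.1, 0.7]
width: 0.0004
grip_force: 0.6
```

Call:
drive_tool(
  series=[
    [[-0.1, 0.4, 0], -3],
    [[0, 0.3, 0], -2],
    [[0, 0, 0], 0],
    [[0, 0, 0], 0],
    [[0, 0, 0], 0],
    [[0, 0, 0], 0],
    [[0, 0, 0], 0],
    [[0, 0, 0], 0],
    [[0, 0, 0], 0],
    [[0, 0, 0], 0],
  ],
)

```text
time: 12.95
ee_pos: [0.5394, -0.0243, 0.2676]
eef_rot: [0.092, 0.996, 0.0, 0.0]
ft_force: [0.2, -0.0, -0.4]
width: 0.0006
grip_force: 0.0
```

Run:
```python
from h import *
c=shot('side','s6.png')
a=c['color'][140:260,210:350,::-1]; cv2.imwrite('pics/s6c.png',cv2.resize(a,None,fx=5,fy=5,interpolation=cv2.INTER_CUBIC))
```

```text
(no output)
```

View pics/s6c.png

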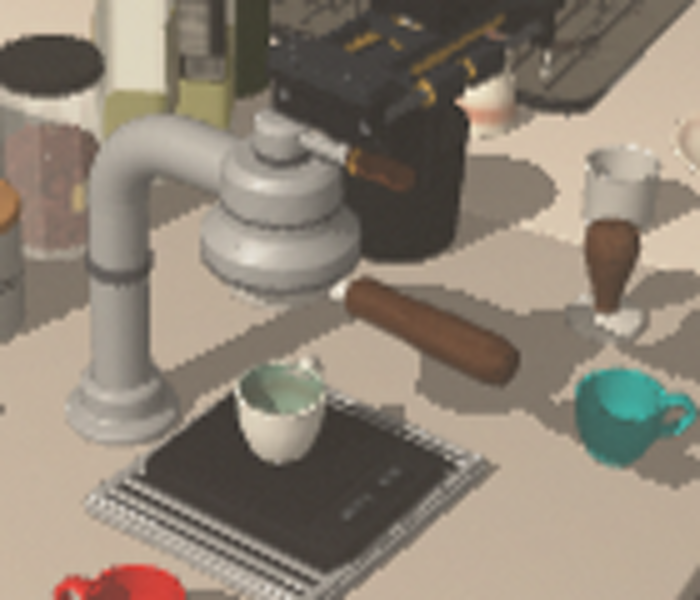

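The paddle (305,135)–(410,180) lies parallel to the handle, so it is in its middle position. Now I wait for the pre-infusion.

Call:
drive_tool(
  series=[
    [[0, 0, 0], 0],
    [[0, 0, 0], 0],
    [[0, 0, 0], 0],
    [[0, 0, 0], 0],
    [[0, 0, 0], 0],
    [[0, 0, 0], 0],
    [[0, 0, 0], 0],
    [[0, 0, 0], 0],
    [[0, 0, 0], 0],
    [[0, 0, 0], 0],
  ],
)

```text
time: 14.25
ee_pos: [0.5393, -0.0243, 0.2676]
eef_rot: [0.092, 0.996, 0.0, -0.0]
ft_force: [-0.6, 0.5, 0.8]
width: 0.0005
grip_force: 0.0
```

Call:
drive_tool(
  series=[
    [[0, 0, 0], 0],
    [[0, 0, 0], 0],
    [[0, 0, 0], 0],
    [[0, 0, 0], 0],
    [[0, 0, 0], 0],
    [[0, 0, 0], 0],
    [[0, 0, 0], 0],
    [[0, 0, 0], 0],
    [[0, 0, 0], 0],
    [[0, 0, 0], 0],
  ],
)

```text
time: 15.5
ee_pos: [0.5393, -0.0243, 0.2676]
eef_rot: [0.092, 0.996, 0.0, -0.0]
ft_force: [-0.8, -0.2, 0.5]
width: 0.0001
grip_force: 0.0
```

Call:
drive_tool(
  series=[
    [[0, 0, 0], 0],
    [[0, 0, 0], 0],
    [[0, 0, 0], 0],
    [[0, 0, 0], 0],
    [[0, 0, 0], 0],
    [[0, 0, 0], 0],
    [[0, 0, 0], 0],
    [[0, 0, 0], 0],
    [[0, 0, 0], 0],
    [[0, 0, 0], 0],
  ],
)

```text
time: 16.75
ee_pos: [0.5393, -0.0243, 0.2676]
eef_rot: [0.092, 0.996, 0.0, -0.0]
ft_force: [0.7, 0.3, 0.3]
width: 0.0006
grip_force: 0.0
```

Call:
drive_tool(
  series=[
    [[-0.1, 0.8, 0], -5],
    [[0, 0.8, 0], -6],
    [[0.1, 0.8, 0], -6],
    [[0.1, 0.8, 0], -6],
    [[0.2, 0.8, 0], -6],
    [[0.3, 0.8, 0], -6],
    [[0.4, 0.7, 0], -6],
    [[0.5, 0.7, 0], -6],
    [[0, 0, 0], 0],
    [[0, 0, 0], 0],
  ],
)

```text
time: 18.0
ee_pos: [0.5543, 0.0375, 0.2675]
eef_rot: [0.48, 0.877, 0.0, -0.0]
ft_force: [-0.1, 0.2, 0.2]
width: 0.0002
grip_force: 0.0
```

Call:
drive_tool(
  series=[
    [[0.3, 0.3, 0], -3],
    [[0.3, 0.3, 0], -3],
    [[0.3, 0.3, 0], -2],
    [[0.2, 0.2, 0], -2],
    [[0.1, 0.1, 0], 0],
    [[0.1, 0.1, 0], 0],
    [[0, 0, 0], 0],
    [[0, 0, 0], 0],
    [[0, 0, 0], 0],
    [[0, 0, 0], 0],
  ],
)

```text
time: 19.25
ee_pos: [0.5673, 0.0507, 0.2675]
eef_rot: [0.556, 0.831, -0.0, -0.0]
ft_force: [-0.3, -1.9, -0.6]
width: 0.0005
grip_force: 0.4
```

Call:
drive_tool(
  series=[
    [[0.1, 0.1, 0], 0],
    [[0.1, 0.1, 0], 0],
    [[0, 0, 0], 0],
    [[0, 0, 0], 0],
    [[0, 0, 0], 0],
    [[0, 0, 0], 0],
    [[0, 0, 0], 0],
    [[0, 0, 0], 0],
    [[0, 0, 0], 0],
    [[0, 0, 0], 0],
  ],
)

```text
time: 20.5
ee_pos: [0.5694, 0.0527, 0.2676]
eef_rot: [0.556, 0.831, 0.0, 0.0]
ft_force: [-0.0, 0.1, -0.2]
width: 0.0004
grip_force: 0.0
```

Call:
drive_tool(
  series=[
    [[0.2, 0.1, 0], -2],
    [[0.2, 0.1, 0], -2],
    [[0.2, 0.1, 0], -1],
    [[0.1, 0, 0], 0],
    [[0.1, 0, 0], 0],
    [[0, 0, 0], 0],
    [[0, 0, 0], 0],
    [[0, 0, 0], 0],
    [[0, 0, 0], 0],
    [[0, 0, 0], 0],
  ],
)

```text
time: 21.75
ee_pos: [0.5706, 0.054, 0.2669]
eef_rot: [0.592, 0.806, -0.007, -0.005]
ft_force: [-42.8, -10.5, 20.5]
width: 0.0003
grip_force: 22.3
```

Run:
```python
from h import *
c=shot('side','s7.png')
o=model([.621,-.012,-.14,0,1.92]); print([((proj(c,o[k])[0]-[210,140])*5).round() for k in('cap','pm','pe')])
a=c['color'][140:260,210:350,::-1]; cv2.imwrite('pics/s7c.png',cv2.resize(a,None,fx=5,fy=5,interpolation=cv2.INTER_CUBIC))
```

```text
[array([282., 117.]), array([278., 183.]), array([275., 217.])]
```

View pics/s7c.png

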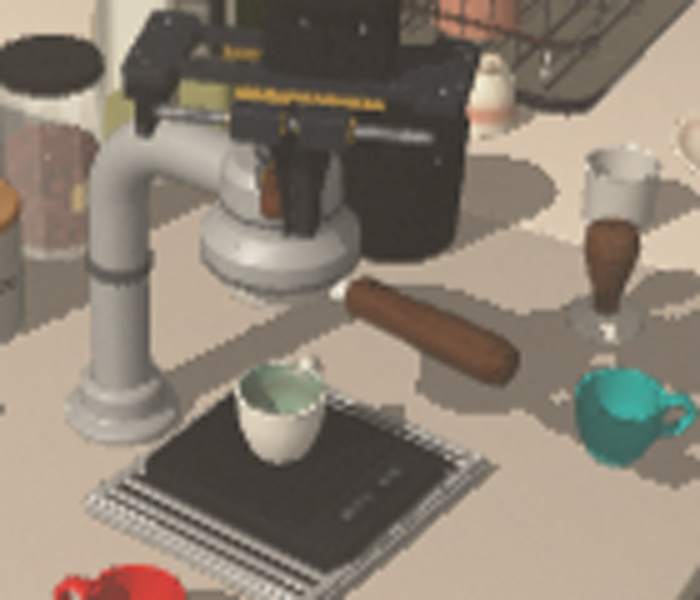

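The paddle's end at (270,217) matches the predicted left stop (275,217), and the force jump confirms the stop. The cup and handle haven't moved. I'll back off.

Call:
drive_tool(
  series=[
    [[-0.5, -0.2, 0], 0],
    [[-0.7, -0.3, 0], 0],
    [[-1.5, -0.5, 0], 0],
    [[-1, 0, 1], 0],
    [[0, 0, 4], 0],
    [[0, 0, 5], 0],
    [[-2, 0, 4], 0],
    [[-3, 0, 0], 0],
    [[0, 0, 0], 0],
    [[0, 0, 0], 0],
  ],
)

```text
time: 23.05
ee_pos: [0.4906, 0.0454, 0.4078]
eef_rot: [0.592, 0.806, 0.0, 0.0]
ft_force: [0.2, -0.7, -0.5]
width: 0.0003
grip_force: 0.0
```

Run:
```python
from h import *
c=vision.camera('side'); img=c['color'].astype(int)
o=cv2.imread('pics/s5.png')[:,:,::-1].astype(int)
# cup/scale/handle region change vs s5
print('diff', np.abs(img-o)[193:260,225:330].mean(), (np.abs(img-o)[193:260,225:330].max(2)>40).sum())
# paddle wood pixels (brown) near stop
p=img[150:192,245:300]; m=(p[:,:,0]-p[:,:,2]>25)&(p.sum(2)<330); v,u=np.nonzero(m); print(len(u),u.min()+245,u.max()+245,v.min()+150,v.max()+150)
for pd in(1.78,1.92): print(pd,proj(c,[model([.621,-.012,-.14,0,pd])[k] for k in('pm','pe')]).round(1).tolist())
a,b=(u.mean()+245,v.mean()+150),None; X=ray(c,a,.273); print('wood centre',a,X.round(3),np.arctan2(-(X[1]+.012),-(X[0]-.621)))
print(r.read_state()['ft_force'])
```

```text
diff 1.4844823501539919 18
88 245 299 150 183
1.78 [[268.5, 176.7], [269.8, 183.4]]
1.92 [[265.5, 176.7], [264.9, 183.4]]
wood centre (np.float64(260.27272727272725), np.float64(168.48863636363637)) [0.63  0.009 0.273] -1.9941957348507058
[-0.44965464  0.42187366 -0.23454556]
```

```bash
python3 -c "
from bench import r
print(r.close_job())"
```

```text
the job is handed in; nothing more can be done
None
```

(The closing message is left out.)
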